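# Fit the raking lamp to the bent rod of the block inspection stand

### The arm

A 6-joint arm with a two-finger parallel gripper is mounted at the origin on a cart in front of the work surface, level with it; the furniture and walls round the work are solid. World frame = base frame: x ahead of the robot, y to its left, z up, the work surface at z = 0. Lengths are in m, angles in rad, forces in N, time in s.
With the tool pointing down it reaches from about 0.35 to 0.775 m from the base axis. Payload 7.3 kg.
Tool frame: the origin (TCP) lies midway between the tips of the shut fingers; the grasp point (between the pads) lies 19 mm behind it; z points along the fingers, y is the line along which they close (so a half turn about z gives the same grasp; the last joint's range is limited). The gripper opens to 92 mm and grips with 3 to 60 N. Pads are 19 mm wide; open, the fingers measure 130 mm over their backs; the gripper's body (75 mm by 190 mm) begins 47 mm behind the grasp point.
Start: joints at [-1.311, 0.342, 1.524, -0, 1.275, -0.146], TCP at [0.207, -0.482, 0.227] pointing down, gripper open.
Joint ranges: [-2.53, 2.53], [-0.77, 2.02], [0.04, 2.7], [-1, 4.14], [0.28, 2.66], [-3.11, 3.11]. Speed limits (rad/s): [2.57, 2.57, 3.14, 3.14, 3.14, 3.14].

### API

Orientations are given as [roll, pitch, yaw] about the fixed x, y, z axes, in that order (R = Rz(yaw) Ry(pitch) Rx(roll)).
In Python, from cell import monitor, vision, workorder gives the robot as it stands.
- The arm moves only by the tool move_arm, never from a script. Its argument "rows" is a list of rows, each a list of 5 numbers: the shift along the world's x, y, z in mm, then the turn about the world's z in rad, then the closure, from -1 (fully open) to 1 (shut). A call has 1 to 12 rows; each row shifts and turns the commanded pose from where the row before left it; what a row does not reach is not made up. A row lasts 1/10 s, in which the tool goes at most 50 mm and 8.59 degrees, less where a joint would pass 70% of its speed; a pose out of reach is approached as far as the arm can. A call is refused whole if a number of a shift passes 50 or a number of a turn 0.15, either way. A call with a gripper value outside its range is refused whole. The fingers move at their own pace and stop on an object; "newtons" is the grip in N (left out, the last holds). Time passes only in rows, so rows that do not move let the fingers close. It gives the time, the measured TCP pose, the force, the opening and the grip force at its end, in the units of the state.
- monitor.observe(): the state, without advancing time (a new reading comes with each control period).
- vision.read_camera(name): name is "scene" or "top"; returns the picture (400x640x3 uint8, red, green, blue); there is no depth.
- vision.get_calibration(name): a dict with "K" (3x3 intrinsics, pixels), "k1" (the pictures are not rectified: a ray, as slopes to the right and down, at radius r is drawn at 1 + k1 r^2 times it, then the intrinsics apply), "T" (4x4, takes a point from camera to world coordinates). Camera axes: x right, y up, looking along -z (the intrinsics and any distortion apply to the point x, -y, -z); pixel columns grow to the right and rows downward; lengths in m; the calibration is good to about 2 mm. A picture is of the moment at which its call begins. get_calibration takes no time and is no camera call.
- workorder.hand_in(): hands the job in; it is judged then, once.
The state is a dict: "time": time; "qpos": joint angles; "qvel": joint speeds; "joint_efforts": joint torques, N m; "tool_pos": TCP position; "tool_rot": TCP orientation; "contact_force": force on the tool from outside, world axes, zero at the start; "torque": the same for the moment, N m; "opening": finger opening in m; "grip_force": force on a finger pad.
Only numpy, scipy, OpenCV 4.12 (cv2) and the standard library are available. Lean on these libraries where they do the work, as an engineer would, in place of code of your own. Each camera call takes 0.05 s, during which the arm holds its last target. There are 200 camera calls.

### The job

Fit the small slide-on lamp to the block inspection stand: thread its bored collar onto the free end of the stand's bent guide rod with the lamp window facing the block on the stage, and slide it round the bend, turning it with the rod, until it is fully home against the clamp head and the spring catch has snapped shut behind its tooth; then let go of it. Work gently: the rod was bent by hand and must not be forced, and leave the block on the stage and the things lying around the stand where they are.

Things in the scene. Friction and masses are not known exactly. Their poses are not given: they have to be found in the camera images.
- lamp_grip (a point): Grip point of the lamp: on its flat upright fin (24 mm along the bore, 10 mm thick along y, from 58 mm to its top 101 mm above the lamp's underside), 84 mm above the underside, 36 mm straight above lamp_bore. Axes: x along the bore (this end goes onto the rod first), y across the fin, towards the lamp window's side, z up.
- lamp_bore (a point): Centre of the bore of the lamp (loose, about 0.17 kg, standing on its grey housing of 26 x 40 x 32 mm), 48 mm above its underside. Aluminium collar, 24 mm outside, 26 mm long; through bore 13 mm wide, mouths widened by 2 mm. A steel tooth stands out to 20 mm from the bore's axis on the -y side, near the +x end. Axes as lamp_grip.
- lamp_window (a point): Centre of the lamp's round glass window, on the +y side of its housing, 23 mm from the bore's axis and 32 mm below it. It must face the block on the stage.
- stand: Block inspection stand, fixed: grey base 160 x 150 mm, small stage, post, and a level polished steel guide rod 10 mm thick, axis 125 mm above the bench, free at one end (rod_tip) and held at the other in a clamp head on the post. Nothing stands higher than 11 mm above the rod's axis. Origin under the base's centre; z up; its x and y axes are those of all rod points.
- rod_tip (a point): Rounded free end of the rod. From here it runs straight along the stand's -y for 30 mm, then bends through a quarter turn towards +x, then runs straight along +x for 32 mm to the clamp head. Bent by hand: no true arc, tighter in the first half of the bend than in the second (radius 50 to 130 mm); a plain arc misses it by 4 mm, so feel the way. Forcing the lamp on it with over 18 N would bend it.
- rod_entry (a point): Point on the rod's axis 24 mm from the tip, in the straight lead-in that runs along the stand's -y.
- rod_home (a point): Where the bore's centre is when the lamp is home: on the rod's axis, 14 mm before the clamp head's face (the stop), where the rod runs along the stand's +x. From rod_tip it lies 115 mm along +x and 100 mm along -y. A lamp let go on the rod hangs up to 2 mm lower.
- catch (a joint): Spring catch: steel lever hinged on the clamp head beside the rod, away from the stage; rad, 0 shut, grows as it is pushed aside. Over the last 16 mm the lamp's tooth pushes it aside to about 0.1 rad, which takes 2 to 5 N along the rod; it springs back to 0 behind the tooth about 2 mm before the collar meets the stop.
- block: Cassette with a wax block, 29 x 40 x 12 mm, loose on the stand's stage inside the bend, 78 mm below the rod; origin under its centre. Stays where it is.
- petri_dish: Glass dish 60 mm across, 14 mm high, on the bench; origin under its centre. Stays where it is.
- forceps: Steel forceps 112 mm long, 9 mm high, on the bench to the right of the stand; origin under the centre, long axis y. Stays where it is.
- cassette_3: Cassette with a wax block, 29 x 40 x 12 mm, on the bench nearer the robot than the lamp; origin under its centre. Stays where it is.
Not all that is in view belongs to the job. What is meant by the part that bears lamp_grip is not red or yellow, and is the larger of those in its own colour.

How it is judged:
On the way, in this order (a step that is already met when the one before it is completed fails the run):
1. the collar is threaded on the rod's straight lead-in (distance between lamp_bore and rod_entry below 0.008 m and angle between the x axis of lamp_bore and the y axis of rod_entry, either way round below 0.25 rad and x of lamp_window in the frame of rod_entry above 0.01 m), for 0.05 s.
2. the collar has come round the bend to the clamp head and the catch has snapped shut behind its tooth (distance between lamp_bore and rod_home below 0.0045 m and x of lamp_bore in the frame of rod_home above -0.0025 m and value of joint catch below 0.06 rad), for 0.1 s.
At the end, for the whole second after the job is handed in: Lamp released, at rest and hanging upright on the rod, its bore centre within 4.5 mm of rod_home and not over 2.5 mm short of it along the rod, bore in line with the rod (0.2 rad), window towards the block, catch shut (below 0.06 rad) (all of step 2 and angle between the x axis of lamp_bore and the x axis of rod_home, either way round below 0.2 rad and angle between lamp_bore's own z axis and vertical below 0.3 rad and y of lamp_window in the frame of rod_home above 0.01 m and contact force between the fingers and lamp below 0.1 N and linear speed of lamp below 0.02 m/s); the robot touches nothing.
It fails at once if the lamp is forced: more than 18 N between it and the stand's rod, clamp head or catch (contact force between lamp and stand above 18 N).
It fails at once if the robot touches the rod, stand or catch hard (more than 8 N) (contact force between any of the fingers, the arm and stand above 8 N).
It fails at once if the block on the stage, the dish, the forceps or the cassette is moved by more than 15 mm (distance of any of block, petri_dish, forceps, cassette_3 from where it was at the start of the episode above 0.015 m).
It also fails if it takes over 72 s, if anything falls off the work surface, if the arm or the gripper's body presses on something with over 40 N, if the wrist force passes 120 N, or if a joint passes its speed limit or range.

## Working session

There is one attempt and no reset: what is moved stays moved. The work goes in short steps, Python scripts to look and compute and a tool call to move; the robot and the scene stay as the last step left them, time stands still between calls to the robot, and variables do not carry over. Pictures are saved under pics/ and viewed, at most 10 in all, crops included, and the job is handed in when it is done.

Besides the shell and the picture viewer there is one more tool, called after "Call:" as name(argument=value, ...) on one line, values as JSON. move_arm: Moves the arm, as the interface text tells. Its arguments: {"type":"object","properties":{"rows":{"type":"array","items":{"type":"array","items":{"type":"number"}}},"newtons":{"type":"number"}},"required":["rows"]}

```bash
mkdir -p pics; cat > h.py <<'E'
import numpy as np, cv2
from cell import monitor, vision, workorder
def save(name,fn):
    im=vision.read_camera(name); cv2.imwrite(fn,im[:,:,::-1]); return im
def ray(name,u,v):
    c=vision.get_calibration(name);K=np.array(c['K']);T=np.array(c['T'])
    d=np.array([(u-K[0,2])/K[0,0],(v-K[1,2])/K[1,1]]);s=d.copy()
    for _ in range(30): s=d/(1+c['k1']*(s@s))
    return T[:3,3],T[:3,:3]@np.array([s[0],-s[1],-1])
def at(name,u,v,z):
    o,d=ray(name,u,v);return np.round(o+d*(z-o[2])/d[2],4)
def tri(a,b):
    o1,d1=ray('top',*a);o2,d2=ray('scene',*b)
    A=np.stack([d1,-d2],1);t=np.linalg.lstsq(A,o2-o1,rcond=None)[0]
    p,q=o1+t[0]*d1,o2+t[1]*d2;return np.round((p+q)/2,4),np.linalg.norm(p-q).round(4)
def px(name,p):
    c=vision.get_calibration(name);K=np.array(c['K']);T=np.array(c['T'])
    q=T[:3,:3].T@(np.array(p)-T[:3,3]);s=np.array([q[0],-q[1]])/-q[2];s=s*(1+c['k1']*(s@s))
    return np.round([K[0,0]*s[0]+K[0,2],K[1,1]*s[1]+K[1,2]],1)
E
python3 -c "
from h import *
for n in('top','scene'):
    save(n,f'pics/{n}0.png');c=vision.get_calibration(n);print(c)
print(monitor.observe())"
```

```text
{'K': array([[369.16916317,   0.        , 322.86427616],
       [  0.        , 369.16916317, 201.27193632],
       [  0.        ,   0.        ,   1.        ]]), 'k1': 0.011280040651013888, 'T': array([[-0.02759222,  0.9963144 , -0.08121753,  0.46068516],
       [-0.99945775, -0.02603607,  0.02015759, -0.19493177],
       [ 0.01796871,  0.08172969,  0.99649254,  0.94760595],
       [ 0.        ,  0.        ,  0.        ,  1.        ]])}
{'K': array([[519.37882736,   0.        , 320.10392362],
       [  0.        , 519.37882736, 205.19282771],
       [  0.        ,   0.        ,   1.        ]]), 'k1': 0.027278907122936378, 'T': array([[-0.85836687,  0.37763307, -0.3472745 ,  0.12763893],
       [-0.51300257, -0.63955087,  0.57254087,  0.47743656],
       [-0.00588934,  0.66960282,  0.74269602,  1.01287978],
       [ 0.        ,  0.        ,  0.        ,  1.        ]])}
{'time': 0.1, 'qpos': array([-1.31096572e+00,  3.42651952e-01,  1.52490000e+00,  1.28113295e-05,
        1.27542930e+00, -1.45998584e-01]), 'qvel': array([ 0.00078273, -0.00128037, -0.00251957, -0.00068918, -0.00150187,
        0.00222118]), 'joint_efforts': array([ 1.67296141e-03, -4.32003450e+01, -2.44693959e+01,  7.19766947e-02,
        5.26759762e-02, -5.37706319e-05]), 'tool_pos': array([ 0.20719063, -0.48199278,  0.22612254]), 'tool_rot': array([-3.14022061e+00, -2.14134768e-04,  4.05825305e-01]), 'contact_force': array([0.18075514, 1.12556518, 0.2961496 ]), 'torque': array([ 0.00279168, -0.02793719,  0.00112376]), 'grip_force': 0.0, 'opening': 0.09164845197678699}
```

View pics/top0.png

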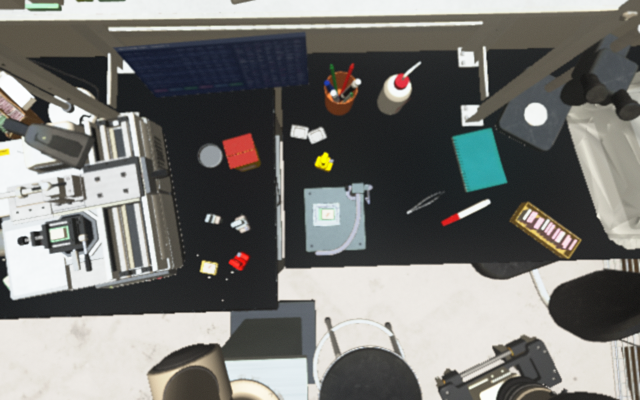

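View pics/scene0.png

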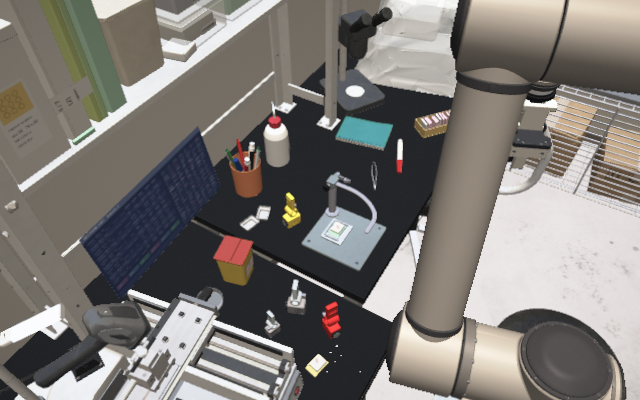

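The top view shows the stand with its rod tip near (320,252) and clamp head near (360,190). The rod runs right, then up, so the stand axes are roughly the world axes. There are grey lamps at (212,217) and (240,224); the right-hand one is larger. I'll enlarge both views.

```bash
python3 -c "
import cv2,numpy as np
a=cv2.imread('pics/top0.png');s=cv2.imread('pics/scene0.png')
L=cv2.resize(a[202:242,195:265],(420,240),interpolation=3)
R=cv2.resize(a[176:261,296:376],(0,0),fx=4.5,fy=4.5,interpolation=3)
c=np.zeros((600,790,3),np.uint8);c[:240,:420]=L;c[:R.shape[0],425:425+R.shape[1]]=R[:, :365]
S=cv2.resize(s[270:345,255:315],(0,0),fx=4.5,fy=4.5,interpolation=3);c[245:245+S.shape[0],:S.shape[1]]=S[:355]
S=cv2.resize(s[165:235,310:385],(0,0),fx=3,fy=3,interpolation=3);c[388:388+S.shape[0],425:425+S.shape[1]]=S
cv2.imwrite('pics/crop1.png',c)"
```

```text
(no output)
```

View pics/crop1.png

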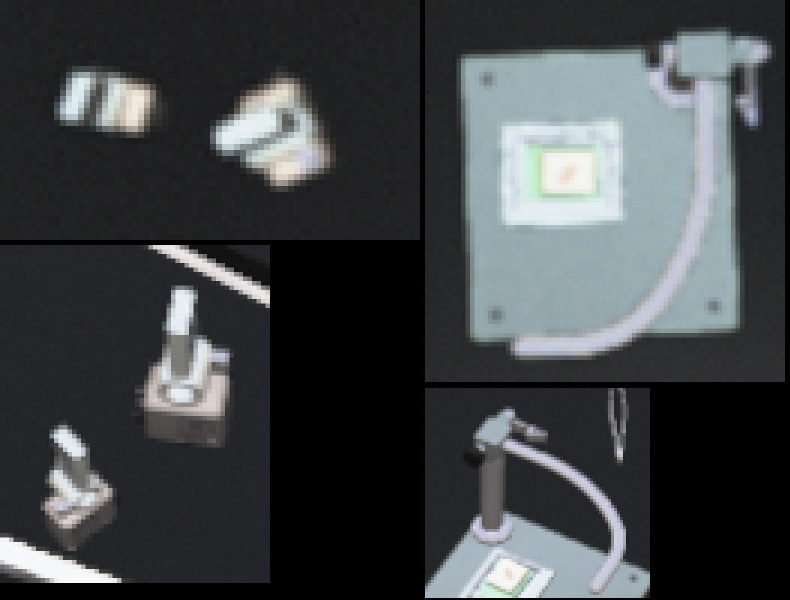

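Upper-left crop: the larger grey lamp has its fin top at about px (236,223) and its tooth at about (247,228). So its bore +x points image right and slightly up. The rod tip is at about (315.6,253), and the clamp face at about (358.7,193). Next I trace the rod and measure the fin.

```bash
cat >> h.py <<'E'
def ortho(im,name,x0,x1,y0,y1,z,mm=0.5):
    # rows: x from x1 down to x0; cols: y from y1 down to y0
    X=np.arange(x1,x0,-mm/1000);Y=np.arange(y1,y0,-mm/1000)
    m=np.array([[px(name,(x,y,z)) for y in Y] for x in X],np.float32)
    return X,Y,cv2.remap(im,m[...,0],m[...,1],cv2.INTER_CUBIC)
E
python3 -c "
from h import *
im=cv2.imread('pics/top0.png')
for n,u,v,z in [('tip',315.6,253.1,.125),('rod',332.7,252,.125),('rod',358.7,198.2,.125),('face',358.7,193.3,.125)]: print(n,at('top',u,v,z))
for u,v in [(213,137),(272,115),(225,152),(283,130)]: print('fin',at('top',195+u/6,202+v/6,.101))
for u,v in [(312,158)]: print('tooth',at('top',195+u/6,202+v/6,.048))
p=at('top',315.6,253.1,.125);print(px('scene',p))
x,y=p[:2]
X,Y,o=ortho(im,'top',x-.02,x+.15,y-.125,y+.02,.125,.25)
cv2.imwrite('pics/o.png',o)
X2,Y2,o2=ortho(im,'top',.35,.45,-.04,.06,.101,.25); 
print(o2.shape,X2[0],Y2[0],X[0],Y[0],o.shape)
c=np.zeros((600,790,3),np.uint8)
f=cv2.resize(o,None,fx=.7,fy=.7);c[:f.shape[0],:f.shape[1]]=f
c[:400,410:790]=o2[:,:380];cv2.imwrite('pics/o2.png',c)
print(o[5*4:45*4:16,50*4].tolist(),'|',o[90*4,70*4:140*4:16].tolist())
"
```

```text
tip [ 0.4133 -0.1924  0.125 ]
rod [ 0.4146 -0.2302  0.125 ]
rod [ 0.5325 -0.2921  0.125 ]
face [ 0.5436 -0.2925  0.125 ]
fin [ 4.814e-01 -3.000e-04  1.010e-01]
fin [ 0.4891 -0.0226  0.101 ]
fin [ 0.4756 -0.0047  0.101 ]
fin [ 0.4833 -0.0267  0.101 ]
tooth [ 0.4731 -0.0277  0.048 ]
[367.3 231.7]Traceback (most recent call last):
  File "<string>", line 9, in <module>
    X,Y,o=ortho(im,'top',x-.02,x+.15,y-.125,y+.02,.125,.25)
          ~~~~~^^^^^^^^^^^^^^^^^^^^^^^^^^^^^^^^^^^^^^^^^^^^
  File "h.py", line 23, in ortho
    m=np.array([[px(name,(x,y,z)) for y in Y] for x in X],np.float32)
                 ~~^^^^^^^^^^^^^^
  File "h.py", line 17, in px
    c=vision.get_calibration(name);K=np.array(c['K']);T=np.array(c['T'])
ValueError: time passes only in moves, steps and waits
```

```bash
python3 - <<'E'
s=open('h.py').read()
s=s.replace("def save(","_C={n:vision.get_calibration(n) for n in('top','scene')}\ndef save(",1).replace("c=vision.get_calibration(name);K","c=_C[name];K")
open('h.py','w').write(s)
E
python3 -c "
from h import *
im=cv2.imread('pics/top0.png')
x,y=.4133,-.1924
X,Y,o=ortho(im,'top',x-.02,x+.15,y-.125,y+.02,.125,.25)
X2,Y2,o2=ortho(im,'top',.43,.53,-.06,.035,.101,.25)
c=np.zeros((600,790,3),np.uint8)
f=cv2.resize(o,None,fx=.7,fy=.7);c[:f.shape[0],:f.shape[1]]=f
c[:400,410:790]=o2[:,:380];cv2.imwrite('pics/o2.png',c)
F=o.astype(int);m=((F[...,2]-F[...,1])>-4)&(F.sum(2)>330)
n,lab,st,cen=cv2.connectedComponentsWithStats(m.astype(np.uint8));k=1+st[1:,4].argmax();r=lab==k
print(st[k])
for yy in np.arange(-.194,-.275,-.006):
    j=abs(Y-yy).argmin();i=np.where(r[:,j])[0]
    if len(i): 
        i=i[i>i.max()-60]; print('y',yy.round(4),'x',X[i].mean().round(4),len(i)/4)
for xx in np.arange(.42,.545,.008):
    i=abs(X-xx).argmin();j=np.where(r[i])[0]
    if len(j): print('x',xx.round(4),'y',Y[j].mean().round(4),len(j)/4)
c[400:600,500:790]=0
cv2.imwrite('pics/o2.png',c)
print(px('scene',(.4133,-.1924,.125)),px('scene',(.4824,-.0136,.101)))
"
```

```text
Traceback (most recent call last):
ValueError: could not broadcast input array from shape (401,380,3) into shape (400,380,3)
```

```bash
cat > trace.py <<'E'
from h import *
im=cv2.imread('pics/top0.png')
x,y=.4133,-.1924
X,Y,o=ortho(im,'top',x-.02,x+.15,y-.125,y+.02,.125,.25)
X2,Y2,o2=ortho(im,'top',.43,.53,-.06,.035,.101,.25)
c=np.zeros((600,790,3),np.uint8)
f=cv2.resize(o,None,fx=.7,fy=.7);c[:f.shape[0],:f.shape[1]]=f
c[:400,410:790]=o2[:400,:380]
F=o.astype(int);m=((F[...,2]-F[...,1])>-4)&(F.sum(2)>330)
n,lab,st,cen=cv2.connectedComponentsWithStats(m.astype(np.uint8));k=1+st[1:,4].argmax();r=lab==k
print(st[k])
for yy in np.arange(-.194,-.275,-.006):
    j=abs(Y-yy).argmin();i=np.where(r[:,j])[0]
    if len(i): 
        i=i[i>i.max()-60]; print('y',yy.round(4),'x',X[i].mean().round(4),len(i)/4)
for xx in np.arange(.42,.545,.008):
    i=abs(X-xx).argmin();j=np.where(r[i])[0]
    if len(j): print('x',xx.round(4),'y',Y[j].mean().round(4),len(j)/4)
cv2.imwrite('pics/o2.png',c)
print(px('scene',(.4133,-.1924,.125)),px('scene',(.4824,-.0136,.101)))
E
python3 trace.py
```

```text
[ 145  219   99   76 7001]
y -0.212 x 0.4974 15.0
y -0.218 x 0.4974 15.0
y -0.224 x 0.4974 15.0
y -0.23 x 0.4972 15.0
x 0.492 y -0.2208 23.5
x 0.5 y -0.2209 24.25
x 0.508 y -0.2193 19.5
[367.3 231.7] [297.4 283.3]
```

View pics/o2.png

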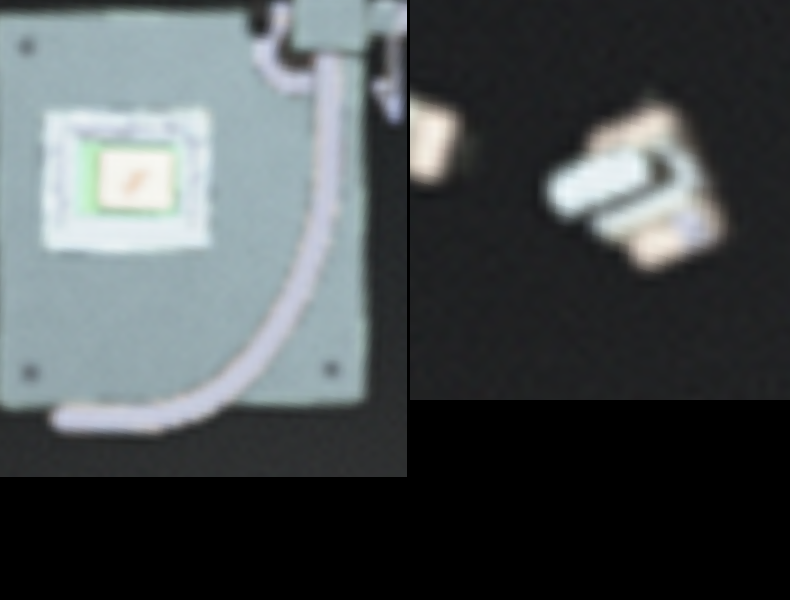

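```bash
sed -i "s/^F=.*/F=cv2.GaussianBlur(o,(0,0),3).astype(int);m=(F[...,0]-F[...,1]>3)\&(F[...,2]-F[...,1]>-6)\&(F.sum(2)>330)/" trace.py
cat >> trace.py <<'E'
G=o2.astype(int);m=((G.sum(2)>620)).astype(np.uint8)
n,lab,st,cen=cv2.connectedComponentsWithStats(m)
for k in range(1,n):
    if st[k,4]>400:
        q=np.argwhere(lab==k)[:,::-1].astype(np.float32);b=cv2.minAreaRect(q)
        C=q-q.mean(0);w,v=np.linalg.eigh(C.T@C);d=v[:,1]
        print(st[k],'ctr',X2[0]-b[0][1]*.00025,Y2[0]-b[0][0]*.00025,b,'pca deg',np.degrees(np.arctan2(-d[0],-d[1])))
E
python3 trace.py
```

```text
[   73     0   415   619 28570]
y -0.194 x 0.4141 8.75
y -0.2 x 0.4134 9.0
y -0.206 x 0.4136 9.0
y -0.212 x 0.415 5.75
y -0.218 x 0.4136 9.25
y -0.224 x 0.4131 6.75
y -0.23 x 0.4148 9.25
y -0.236 x 0.4164 10.75
y -0.242 x 0.4186 11.25
y -0.248 x 0.4216 10.75
y -0.254 x 0.4264 13.0
y -0.26 x 0.4321 13.25
y -0.266 x 0.4391 14.5
y -0.272 x 0.4492 14.5
x 0.42 y -0.2436 18.25
x 0.428 y -0.2557 13.75
x 0.436 y -0.2619 9.25
x 0.444 y -0.2697 10.75
x 0.452 y -0.2743 11.0
x 0.46 y -0.2782 7.75
x 0.468 y -0.2814 9.25
x 0.476 y -0.2843 9.0
x 0.484 y -0.2864 8.75
x 0.492 y -0.2887 5.75
x 0.5 y -0.288 5.5
x 0.508 y -0.2897 8.75
x 0.516 y -0.2882 6.25
x 0.524 y -0.2885 5.25
x 0.532 y -0.2852 9.5
x 0.54 y -0.2799 16.75
[367.3 231.7] [297.4 283.3]
[   0  110   36   60 1358] ctr 0.49512500000000004 0.030625000000000003 ((17.5, 139.5), (59.0, 35.0), 90.0) pca deg 177.04932
[ 146  119  106   88 3705] ctr 0.48780654907226567 -0.016423374176025386 ((205.69349670410156, 168.7738037109375), (46.51972198486328, 129.559814453125), 53.781158447265625) pca deg 127.0111
[ 199  186   85   69 2589] ctr 0.4733806686401367 -0.026592094421386714 ((246.36837768554688, 226.47732543945312), (52.356204986572266, 83.16128540039062), 64.23066711425781) pca deg 110.963585
```

Call:
move_arm(rows=[[20,35,0,0.124,-0.2],[24,40,0,0.124,-0.2],[24,40,0,0.124,-0.2],[24,40,0,0.124,-0.2],[24,40,0,0.124,-0.2],[24,40,0,0.124,-0.2],[24,40,0,0.124,-0.2],[24,40,0,0.124,-0.2],[24,40,0,0.124,-0.2],[24,40,0,0.124,-0.2],[24,40,0,0.124,-0.2],[16.5,34,0,0.124,-0.2]], newtons=20)

```text
time: 1.3
tool_pos: [0.4846, -0.0111, 0.2265]
tool_rot: [3.142, -0.0, 1.9]
contact_force: [-0.6, -0.6, 0.4]
opening: 0.0549
grip_force: 0.0
```

Call:
move_arm(rows=[[-1,-2,-40,0,-0.2],[0,0,-40,0,-0.2],[0,0,-20,0,-0.2],[0,0,0,0,-0.2]])

```text
time: 1.7
tool_pos: [0.4806, -0.0148, 0.1239]
tool_rot: [-3.136, -0.003, 1.894]
contact_force: [-0.5, -0.4, 0.1]
opening: 0.0551
grip_force: 0.0
```

```bash
python3 -c "
from h import *
im=save('scene','pics/s1.png')[:,:,::-1]
cv2.imwrite('pics/s1c.png',cv2.resize(im[225:325,250:350],None,fx=5.5,fy=5.5,interpolation=3))
s=monitor.observe();print(s['tool_pos'],s['tool_rot'],px('scene',s['tool_pos']))"
```

```text
[ 0.48195975 -0.01517224  0.12580971] [-3.13881808e+00 -1.58238241e-03  1.89389510e+00] [297.5 276.1]
```

View pics/s1c.png

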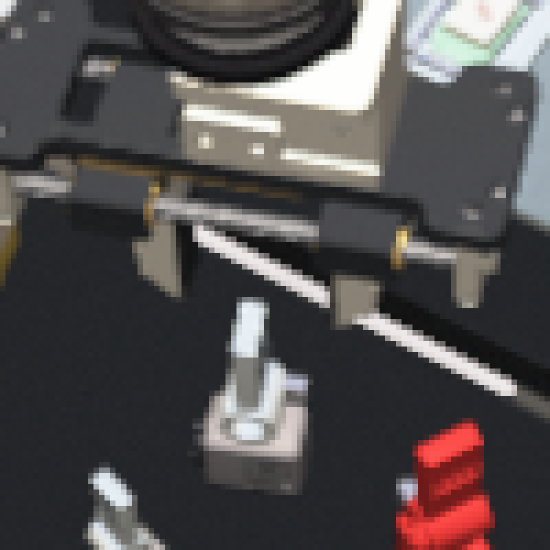

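The fin top is at crop (250,312), so scene px (295.5,281.7). It is centred between the fingertips at crop (175,290) and (345,325).

```bash
python3 -c "
from h import *
print(at('scene',295.5,281.7,.101),at('top',195+(600-410)/4/2.45+0,200,.1))
s=monitor.observe();print(s['tool_pos'],s['tool_rot'])"
```

```text
[ 0.488  -0.0149  0.101 ] [0.5392 0.0362 0.1   ]
[ 0.48195975 -0.01517224  0.12580971] [-3.13881808e+00 -1.58238241e-03  1.89389510e+00]
```

Call:
move_arm(rows=[[2,0.5,-20,0,-0.2],[0,0,-25,0,-0.2],[0,0,-16,0,-0.2],[0,0,0,0,-0.2],[0,0,0,0,0.2],[0,0,0,0,0.5],[0,0,0,0,0.7],[0,0,0,0,1],[0,0,0,0,1],[0,0,0,0,1]], newtons=20)

```text
time: 2.75
tool_pos: [0.485, -0.0149, 0.066]
tool_rot: [3.141, 0.0, 1.894]
contact_force: [1.4, 0.2, 1.6]
opening: 0.0116
grip_force: 1.0
```

Call:
move_arm(rows=[[0,0,0,0,1],[0,0,10,0,1],[0,0,30,0,1],[0,0,37,-0.1,1],[-15,-15,0,-0.1,1],[-20,-30,0,-0.123,1],[-20,-30,0,0,1],[-16,-30,0,0,1],[0,-10,0,0,1],[0,0,0,0,1],[0,0,0,0,1]])

```text
time: 3.85
tool_pos: [0.4141, -0.1295, 0.1429]
tool_rot: [3.141, -0.0, 1.57]
contact_force: [0.1, -0.4, -2.1]
opening: 0.0102
grip_force: 20.0
```

```bash
python3 -c "
from h import *
im=save('scene','pics/s2.png')[:,:,::-1];t=save('top','pics/t2.png')[:,:,::-1]
s=monitor.observe();print(s['tool_pos'],s['tool_rot'],s['contact_force'],s['torque'],s['opening'],s['grip_force'])
c=np.zeros((600,800,3),np.uint8)
c[:,:500]=cv2.resize(im[190:290,285:385],None,fx=6,fy=6,interpolation=3)[:,50:550]
c[:450,500:]=cv2.resize(t[180:270,265:325],None,fx=5,fy=5,interpolation=3)
cv2.imwrite('pics/s2c.png',c)
p=s['tool_pos']+[0,0,-.018];print(p,px('scene',p),px('top',p))"
```

```text
[ 0.41410856 -0.12894465  0.14274306] [-3.14157650e+00 -3.91511964e-04  1.57189680e+00] [ 0.78328745  0.92888187 -1.95063466] [ 0.02806241 -0.14196639  0.01041847] 0.009908008886761886 19.999794960021973
[ 0.41410856 -0.12894465  0.12474306] [353.2 251.5] [286.9 253.6]
```

View pics/s2c.png

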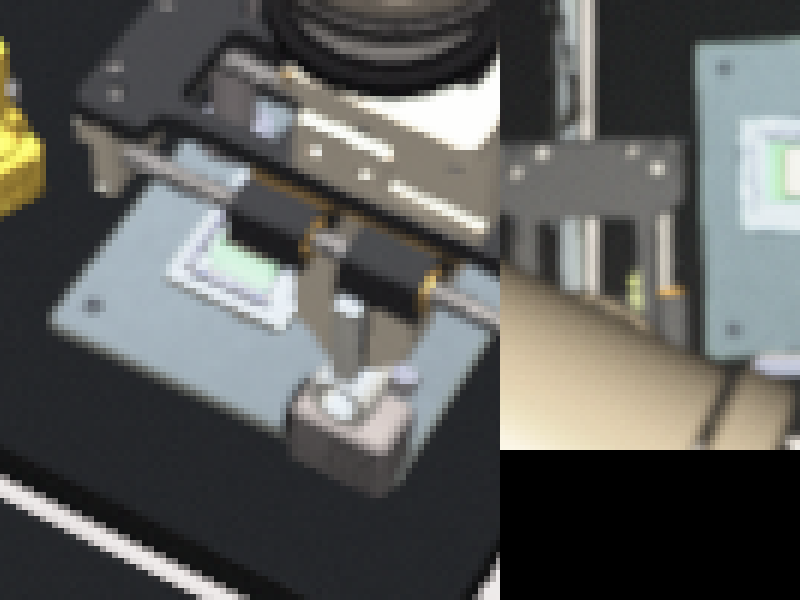

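The lamp is held upright. The rear mouth of its bore is at scene px about (350.5,257.2), and the rod tip is still visible in the top view at about (316,253).

```bash
python3 -c "
from h import *
for dx,dy in [(0,.013),(.003,.013),(0,.010),(0,.016)]: print(dx,dy,px('scene',(.4141+dx,-.129+dy,.1247)))
print(at('scene',350.5,257.2,.1247))
im=cv2.imread('pics/scene0.png')[:,:,:]
print(px('scene',(.4135,-.1924,.125)),px('scene',(.4135,-.2124,.125)))
cv2.imwrite('pics/tip.png',cv2.resize(im[185:245,330:400],None,fx=8,fy=8,interpolation=3))"
```

```text
0 0.013 [350.3 255.8]
0.003 0.013 [349.  255.2]
0 0.01 [350.9 254.8]
0 0.016 [349.6 256.8]
[ 0.4119 -0.113   0.1247]
[367.2 231.7] [371.3 225.6]
```

View pics/tip.png

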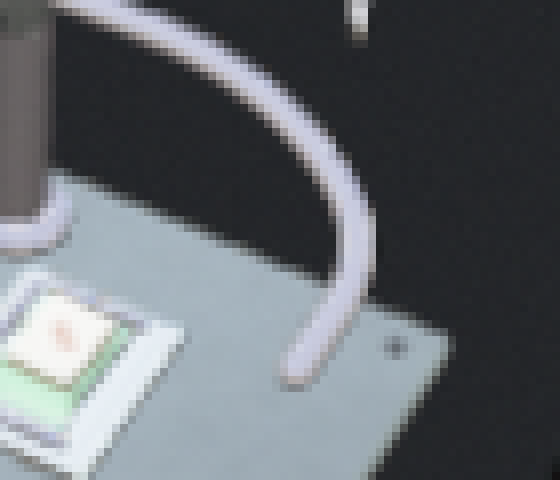

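Call:
move_arm(rows=[[-0.3,-15,0,0,1],[0,-20,0,0,1],[0,-10,0,0,1],[0,-4,0,0,1],[0,-3,0,0,1],[0,-2,0,0,1],[0,-2,0,0,1],[0,-2,0,0,1],[0,-2,0,0,1]])

```text
time: 4.85
tool_pos: [0.4135, -0.1898, 0.1428]
tool_rot: [3.141, -0.0, 1.571]
contact_force: [0.3, -0.4, -2.2]
opening: 0.0099
grip_force: 20.0
```

Call:
move_arm(rows=[[0,-3,0,0,1],[0,-4,0,0,1],[0,-4,0,0,1],[0,-4,0,0,1],[0,-4,0,0,1],[0,-4,0,0,1],[0,-3,0,0,1],[0,0,0,0,1]])

```text
time: 5.65
tool_pos: [0.4137, -0.2164, 0.1428]
tool_rot: [3.141, 0.0, 1.57]
contact_force: [1.9, 0.6, -2.7]
opening: 0.0098
grip_force: 20.0
```

```bash
python3 -c "
from h import *
im=save('scene','pics/s3.png')[:,:,::-1]
cv2.imwrite('pics/s3c.png',cv2.resize(im[180:270,320:410],None,fx=6,fy=6,interpolation=3))
s=monitor.observe();print(s['tool_pos'],s['contact_force'],s['torque'])"
```

```text
[ 0.41371829 -0.21621438  0.14282775] [ 1.63338322 -0.06214198 -1.95630329] [-0.07084444 -0.42679358  0.01705465]
```

View pics/s3c.png

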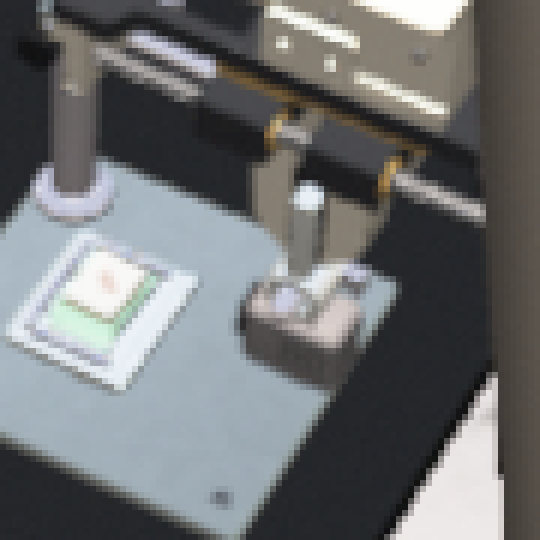

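Threaded: the rod end shows inside the bore at crop (288,297). Now I fit a smooth model of the bend to the traced points and the known geometry.

```bash
cat > path.py <<'E'
import numpy as np
from scipy.optimize import least_squares
P=np.array([[.4136,-.206],[.4136,-.218],[.4148,-.23],[.4164,-.236],[.4186,-.242],[.4216,-.248],[.4264,-.254],[.4321,-.26],[.436,-.2623],[.444,-.2697],[.452,-.2743],[.46,-.2782],[.468,-.2814],[.476,-.2843],[.484,-.2864]])
def curve(p):
    L=p[0];u=np.linspace(0,1,401);k=np.interp(u,np.linspace(0,1,6),np.exp(p[1:7]))
    th=np.r_[0,np.cumsum((k[1:]+k[:-1])/2)]*L/400   # angle turned
    tm=(th[1:]+th[:-1])/2
    X=np.r_[0,np.cumsum(np.sin(tm))]*L/400;Y=-np.r_[0,np.cumsum(np.cos(tm))]*L/400
    return u*L,th,X,Y
def res(p):
    s,th,X,Y=curve(p);tx,ty=p[7:]
    a=np.r_[0,X,X[-1]+.032]+tx;b=np.r_[.03,Y,Y[-1]]-.03+ty
    ss=np.linspace(0,1,3000);i=ss*(len(a)-1);A=np.interp(i,range(len(a)),a);B=np.interp(i,range(len(a)),b)
    A=np.r_[A,np.full(60,tx)];B=np.r_[B,np.linspace(ty,ty-.03,60)]
    d=[np.hypot(A-q[0],B-q[1]).min()/.0008 for q in P]
    return np.r_[d,(X[-1]-.097)/.0003,(Y[-1]+.07)/.0003,(th[-1]-np.pi/2)/.005,(tx-.4135)/.0008,(ty+.1924)/.0015,np.diff(p[1:7],2)/.5]
f=least_squares(res,[.135]+list(np.log(1/np.array([.06,.06,.065,.09,.11,.12])))+[.4135,-.1924])
if __name__=='__main__':
    p=f.x;s,th,X,Y=curve(p);print('L',p[0],'R',np.exp(-p[1:7]).round(3),'tip',p[7:],res(p).round(1))
    for d in np.arange(0,p[0]+.001,.005):
        i=min(abs(s-d).argmin(),400);print(round(d*1000),np.round([X[i]+p[7],Y[i]+p[8]-.03],4),th[i].round(3))
E
python3 path.py
```

```text
L 0.13059923543361826 R [0.043 0.057 0.093 0.138 0.133 0.089] tip [ 0.41355992 -0.19058677] [ 0.2  0.1  0.3  0.2  0.2  0.7  0.3  0.2  0.9  0.5  0.1  0.1  0.4  0.3
  0.6  0.1  0.3 -0.1  0.1  1.2 -0.4  0.2  0.9  0.7]
0 [ 0.4136 -0.2206] 0.0
5 [ 0.4138 -0.2255] 0.11
10 [ 0.4147 -0.2306] 0.223
15 [ 0.416  -0.2353] 0.322
20 [ 0.4178 -0.2399] 0.417
25 [ 0.4201 -0.2446] 0.513
30 [ 0.4227 -0.2487] 0.596
35 [ 0.4256 -0.2527] 0.674
40 [ 0.429  -0.2566] 0.75
45 [ 0.4325 -0.2601] 0.815
50 [ 0.4361 -0.2633] 0.873
55 [ 0.44   -0.2664] 0.926
60 [ 0.4442 -0.2694] 0.979
65 [ 0.4484 -0.2721] 1.024
70 [ 0.4526 -0.2745] 1.067
75 [ 0.4572 -0.2769] 1.109
80 [ 0.4617 -0.279 ] 1.145
85 [ 0.4662 -0.281 ] 1.181
90 [ 0.471  -0.2829] 1.219
95 [ 0.4756 -0.2845] 1.255
100 [ 0.4803 -0.2859] 1.292
105 [ 0.4854 -0.2872] 1.331
110 [ 0.4902 -0.2883] 1.37
115 [ 0.495  -0.2892] 1.412
120 [ 0.5002 -0.2899] 1.461
125 [ 0.505  -0.2903] 1.51
130 [ 0.5099 -0.2905] 1.563
```

```bash
cat > inc.py <<'E'
from path import *
p=f.x;s,th,X,Y=curve(p)
S=np.r_[-.03,s,p[0]+.04];TH=np.r_[0,th,th[-1]]
XX=np.r_[0,X,X[-1]+.04]+p[7];YY=np.r_[.03,Y,Y[-1]]+p[8]-.03
pos=lambda d:np.array([np.interp(d,S,XX),np.interp(d,S,YY)])
def pose(d,h=.0115):
    a,b=pos(d-h),pos(d+h);m=(a+b)/2
    return m*.5+pos(d)*.5,np.arctan2(b[0]-a[0],-(b[1]-a[1]))
if __name__=='__main__':
    q=None
    for d in np.r_[-4:152:4]:
        c,t=pose(d/1000)
        if q is not None: print(d,(c*1000).round(1),t.round(3),'inc',((c-q[0])*1000).round(1),(t-q[1]).round(3))
        else: print(d,c*1000,t)
        q=(c,t)
E
python3 inc.py
```

```text
-4 [ 413.71804695 -216.57790876] 0.027536581825567598
0 [ 413.9 -220.6] 0.064 inc [ 0.2 -4. ] 0.036
4 [ 414.3 -224.5] 0.115 inc [ 0.4 -4. ] 0.051
8 [ 414.9 -228.4] 0.179 inc [ 0.6 -3.9] 0.065
12 [ 415.8 -232.3] 0.257 inc [ 0.9 -3.9] 0.078
16 [ 417.  -236.1] 0.337 inc [ 1.1 -3.8] 0.08
20 [ 418.4 -239.7] 0.414 inc [ 1.4 -3.7] 0.077
24 [ 420.1 -243.3] 0.487 inc [ 1.7 -3.6] 0.073
28 [ 422.1 -246.7] 0.557 inc [ 2.  -3.4] 0.07
32 [ 424.3 -250. ] 0.623 inc [ 2.2 -3.3] 0.066
36 [ 426.7 -253.2] 0.684 inc [ 2.4 -3.2] 0.062
40 [ 429.3 -256.2] 0.742 inc [ 2.6 -3. ] 0.058
44 [ 432.  -259.1] 0.796 inc [ 2.8 -2.9] 0.054
48 [ 434.9 -261.8] 0.845 inc [ 2.9 -2.7] 0.05
52 [ 438.  -264.4] 0.892 inc [ 3.  -2.6] 0.046
56 [ 441.1 -266.8] 0.935 inc [ 3.1 -2.4] 0.043
60 [ 444.4 -269.1] 0.975 inc [ 3.2 -2.3] 0.04
64 [ 447.7 -271.3] 1.013 inc [ 3.3 -2.2] 0.038
68 [ 451.1 -273.3] 1.048 inc [ 3.4 -2.1] 0.036
72 [ 454.6 -275.3] 1.082 inc [ 3.5 -1.9] 0.034
76 [ 458.2 -277.1] 1.114 inc [ 3.6 -1.8] 0.032
80 [ 461.8 -278.8] 1.145 inc [ 3.6 -1.7] 0.031
84 [ 465.4 -280.4] 1.174 inc [ 3.7 -1.6] 0.03
88 [ 469.1 -281.9] 1.204 inc [ 3.7 -1.5] 0.029
92 [ 472.9 -283.3] 1.233 inc [ 3.7 -1.4] 0.029
96 [ 476.7 -284.5] 1.263 inc [ 3.8 -1.3] 0.03
100 [ 480.5 -285.7] 1.293 inc [ 3.8 -1.2] 0.03
104 [ 484.3 -286.7] 1.324 inc [ 3.9 -1. ] 0.031
108 [ 488.2 -287.6] 1.356 inc [ 3.9 -0.9] 0.032
112 [ 492.1 -288.4] 1.389 inc [ 3.9 -0.8] 0.034
116 [ 496.1 -289.1] 1.425 inc [ 3.9 -0.6] 0.035
120 [ 500.  -289.6] 1.462 inc [ 4.  -0.5] 0.037
124 [ 504.  -289.9] 1.497 inc [ 4.  -0.4] 0.034
128 [ 508.  -290.2] 1.525 inc [ 4.  -0.3] 0.028
132 [ 512.  -290.3] 1.547 inc [ 4.  -0.1] 0.022
136 [ 516.  -290.4] 1.562 inc [ 4.  -0.1] 0.015
140 [ 520.  -290.5] 1.57 inc [ 4. -0.] 0.008
144 [ 524.  -290.5] 1.571 inc [ 4. -0.] 0.001
148 [ 528.  -290.5] 1.571 inc [4. 0.] 0.0
```

Call:
move_arm(rows=[[0.1,-2,0,0.03,1],[0.1,-2,0,0.03,1],[0.2,-2,0,0.026,1],[0.2,-2,0,0.026,1],[0.3,-2,0,0.032,1],[0.3,-1.9,0,0.033,1]], newtons=15)

```text
time: 6.3
tool_pos: [0.4156, -0.2279, 0.143]
tool_rot: [3.139, 0.001, 1.749]
contact_force: [6.6, 1.3, -2.8]
opening: 0.0098
grip_force: 15.0
```

Call:
move_arm(rows=[[0.7,0,0,0,1],[0.6,0,0,0,1],[0,0,0,0,1]])

```text
time: 6.6
tool_pos: [0.4159, -0.2278, 0.1427]
tool_rot: [-3.141, 0.0, 1.748]
contact_force: [2.8, 0.4, -2.0]
opening: 0.0101
grip_force: 15.0
```

Call:
move_arm(rows=[[0.9,-1.9,0,0.039,1],[0.9,-1.9,0,0.039,1],[0.6,-1.9,0,0.04,1],[0.6,-1.9,0,0.04,1]])

```text
time: 7.0
tool_pos: [0.4186, -0.235, 0.1425]
tool_rot: [-3.141, -0.001, 1.907]
contact_force: [2.3, 0.7, -1.7]
opening: 0.01
grip_force: 15.0
```

```bash
python3 -c "
from h import *
s=monitor.observe();print(s['tool_pos'],s['contact_force'],s['torque'])"
```

```text
[ 0.41861529 -0.23500428  0.14251283] [ 2.34998168  0.70685863 -1.68372532] [ 0.16681533 -0.5645924  -0.08442501]
```

Call:
move_arm(rows=[[0.8,-1.8,0,0.038,1],[0.8,-1.8,0,0.039,1],[0.9,-1.7,0,0.037,1],[0.9,-1.7,0,0.037,1],[1,-1.7,0,0.035,1],[1,-1.7,0,0.035,1]])

```text
time: 7.6
tool_pos: [0.4236, -0.2453, 0.1424]
tool_rot: [-3.141, -0.002, 2.128]
contact_force: [0.5, 0.3, -1.0]
opening: 0.0097
grip_force: 15.0
```

Force is low. Continuing.

Call:
move_arm(rows=[[1.1,-1.7,0,0.033,1],[1.1,-1.6,0,0.033,1],[1.2,-1.6,0,0.031,1],[1.2,-1.6,0,0.031,1],[1.3,-1.5,0,0.029,1],[1.3,-1.5,0,0.029,1]])

```text
time: 8.2
tool_pos: [0.4311, -0.2551, 0.1425]
tool_rot: [-3.141, -0.001, 2.315]
contact_force: [-0.1, -0.1, -2.0]
opening: 0.0101
grip_force: 15.0
```

Call:
move_arm(rows=[[1.4,-1.5,0,0.027,1],[1.4,-1.4,0,0.027,1],[1.4,-1.4,0,0.025,1],[1.5,-1.3,0,0.025,1],[1.5,-1.3,0,0.023,1],[1.5,-1.3,0,0.023,1],[1.5,-1.2,0,0.022,1],[1.6,-1.2,0,0.021,1]])

```text
time: 9.0
tool_pos: [0.4435, -0.2659, 0.1427]
tool_rot: [3.141, -0.0, 2.508]
contact_force: [-0.3, -0.4, -1.8]
opening: 0.0103
grip_force: 15.0
```

Call:
move_arm(rows=[[1.6,-1.2,0,0.02,1],[1.6,-1.1,0,0.02,1],[1.6,-1.1,0,0.019,1],[1.7,-1.1,0,0.019,1],[1.7,-1.1,0,0.018,1],[1.7,-1,0,0.018,1],[1.7,-1,0,0.017,1],[1.8,-0.9,0,0.017,1]])

```text
time: 9.8
tool_pos: [0.4569, -0.2745, 0.1427]
tool_rot: [3.141, -0.0, 2.655]
contact_force: [-0.6, -0.4, -1.4]
opening: 0.0104
grip_force: 15.0
```

Call:
move_arm(rows=[[1.8,-0.9,0,0.016,1],[1.8,-0.9,0,0.016,1],[1.8,-0.9,0,0.016,1],[1.8,-0.8,0,0.015,1],[1.8,-0.8,0,0.015,1],[1.9,-0.8,0,0.015,1],[1.8,-0.8,0,0.015,1],[1.9,-0.7,0,0.014,1]])

```text
time: 10.6
tool_pos: [0.4715, -0.281, 0.1427]
tool_rot: [3.141, -0.0, 2.777]
contact_force: [0.4, 0.0, -1.3]
opening: 0.0097
grip_force: 15.0
```

Call:
move_arm(rows=[[1.8,-0.7,0,0.015,1],[1.9,-0.7,0,0.014,1],[1.9,-0.7,0,0.015,1],[1.9,-0.6,0,0.015,1],[1.9,-0.6,0,0.015,1],[1.9,-0.6,0,0.015,1],[1.9,-0.5,0,0.015,1],[2,-0.5,0,0.016,1]])

```text
time: 11.4
tool_pos: [0.4867, -0.2859, 0.1427]
tool_rot: [3.141, -0.0, 2.897]
contact_force: [0.5, -0.3, -2.6]
opening: 0.0097
grip_force: 15.0
```

```bash
python3 -c "
from h import *
s=monitor.observe();print(s['tool_pos'],s['contact_force'],s['torque'])"
```

```text
[ 0.48671293 -0.28592258  0.14273536] [ 0.4506647  -0.271403   -2.55310598] [ 0.06789969 -0.18731915 -0.00858941]
```

Call:
move_arm(rows=[[2,-0.5,0,0.016,1],[1.9,-0.4,0,0.016,1],[2,-0.4,0,0.017,1],[1.9,-0.4,0,0.017,1],[2,-0.3,0,0.018,1],[1.9,-0.3,0,0.018,1],[2,-0.3,0,0.018,1],[2,-0.2,0,0.018,1]])

```text
time: 12.2
tool_pos: [0.5024, -0.2886, 0.1427]
tool_rot: [3.141, -0.0, 3.035]
contact_force: [-1.0, 0.1, -2.2]
opening: 0.0099
grip_force: 15.0
```

Call:
move_arm(rows=[[2,-0.2,0,0.017,1],[2,-0.2,0,0.016,1],[2,-0.1,0,0.014,1],[2,-0.1,0,0.014,1],[2,-0.1,0,0.011,1],[0,0,0,0.011,1]])

```text
time: 12.8
tool_pos: [0.5126, -0.2892, 0.1427]
tool_rot: [3.141, 0.0, 3.118]
contact_force: [0.0, 2.4, -1.7]
opening: 0.0099
grip_force: 15.0
```

Call:
move_arm(rows=[[1.5,0.1,0,0.011,1],[1.5,0.1,0,0.007,1],[1.5,0.1,0,0.004,1],[1.5,0,0,0,1]])

```text
time: 13.2
tool_pos: [0.5182, -0.2891, 0.1427]
tool_rot: [3.141, -0.0, 3.139]
contact_force: [-1.5, 1.2, -2.1]
opening: 0.01
grip_force: 15.0
```

Call:
move_arm(rows=[[1.5,0,0,0,1],[1.5,0,0,0,1],[1,0,0,0,1],[1,0,0,0,1]])

```text
time: 13.6
tool_pos: [0.523, -0.2889, 0.1425]
tool_rot: [3.141, -0.001, 3.139]
contact_force: [-1.7, 1.8, -2.3]
opening: 0.01
grip_force: 15.0
```

Call:
move_arm(rows=[[1,0,0,0,1],[1,0,0,0,1],[1,0,0,0,1]])

```text
time: 13.9
tool_pos: [0.5266, -0.289, 0.1427]
tool_rot: [3.141, 0.001, 3.139]
contact_force: [0.2, 1.6, -2.3]
opening: 0.0099
grip_force: 15.0
```

Call:
move_arm(rows=[[0.7,0,0,0,1],[0.7,0,0,0,1],[0,0,0,0,1]])

```text
time: 14.2
tool_pos: [0.5282, -0.2891, 0.1429]
tool_rot: [-3.141, 0.001, 3.139]
contact_force: [1.2, 2.8, -2.0]
opening: 0.0099
grip_force: 15.0
```

Call:
move_arm(rows=[[0.7,0,0,0,1],[0.7,0,0,0,1],[0,0,0,0,1]])

```text
time: 14.5
tool_pos: [0.5292, -0.2891, 0.1427]
tool_rot: [3.142, 0.0, 3.139]
contact_force: [-0.9, 2.3, -1.4]
opening: 0.0102
grip_force: 15.0
```

Call:
move_arm(rows=[[0.7,0,0,0,1],[0.7,0,0,0,1],[0,0,0,0,1]])

```text
time: 14.8
tool_pos: [0.5306, -0.2891, 0.1427]
tool_rot: [3.142, 0.0, 3.139]
contact_force: [-0.9, 1.7, -1.5]
opening: 0.01
grip_force: 15.0
```

Call:
move_arm(rows=[[0.7,0,0,0,1],[0.7,0,0,0,1],[0,0,0,0,1]])

```text
time: 15.1
tool_pos: [0.532, -0.2891, 0.1427]
tool_rot: [3.141, 0.0, 3.139]
contact_force: [-0.5, 2.0, -2.2]
opening: 0.0097
grip_force: 15.0
```

```bash
python3 -c "
from h import *
im=save('scene','pics/s4.png')[:,:,::-1];t=save('top','pics/t4.png')[:,:,::-1]
c=np.zeros((600,800,3),np.uint8)
c[:480,:480]=cv2.resize(im[140:220,310:390],None,fx=6,fy=6,interpolation=3)
c[:480,490:790]=cv2.resize(t[170:230,335:385],(300,360),interpolation=3)[:480] if 0 else cv2.copyMakeBorder(cv2.resize(t[170:230,335:385],(300,360),interpolation=3),0,120,0,0,cv2.BORDER_CONSTANT)
cv2.imwrite('pics/s4c.png',c)
for p in [(.532,-.2891,.125),(.519,-.2891,.125),(.532,-.2891,.178),(.5286,-.2906,.125)]: print((px('scene',p)-[310,140])*6)"
```

```text
[189.6 269.4]
[218.4 281.4]
[193.2 173.4]
[199.2 270. ]
```

View pics/s4c.png

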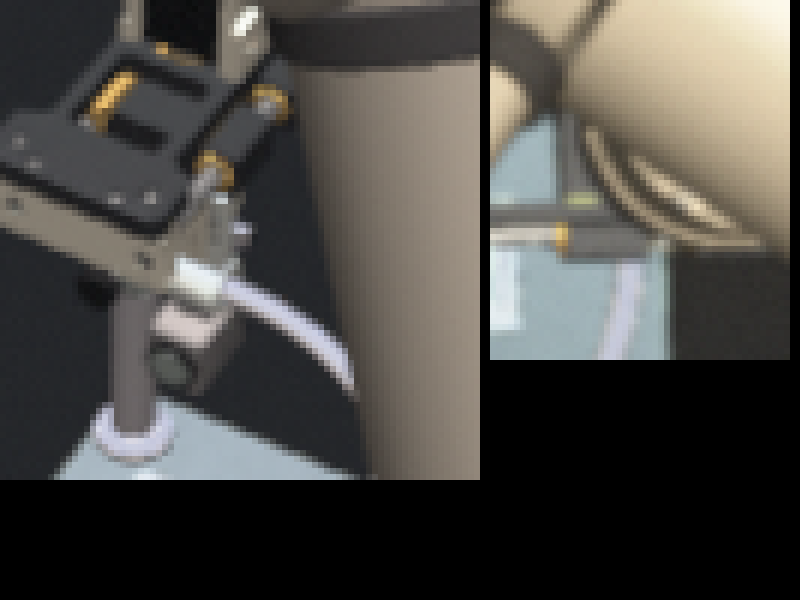

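The collar's rear end is at crop (222,283). That puts the bore centre about 2 mm behind the TCP, so the lamp is near home. I'll push gently until it meets the stop.

Call:
move_arm(rows=[[0.7,0,0,0,1],[0.7,0,0,0,1],[0,0,0,0,1]])

```text
time: 15.5
tool_pos: [0.5339, -0.2891, 0.1429]
tool_rot: [-3.141, 0.001, 3.139]
contact_force: [2.6, 2.1, -2.2]
opening: 0.0097
grip_force: 15.0
```

Call:
move_arm(rows=[[0.5,0,0,0,1],[0.5,0,0,0,1],[0,0,0,0,1]])

```text
time: 15.8
tool_pos: [0.5345, -0.2891, 0.1428]
tool_rot: [-3.141, 0.0, 3.139]
contact_force: [2.2, 1.1, -1.4]
opening: 0.0101
grip_force: 15.0
```

Call:
move_arm(rows=[[0.5,0,0,0,1],[0.5,0,0,0,1],[0,0,0,0,1]])

```text
time: 16.1
tool_pos: [0.535, -0.2891, 0.1426]
tool_rot: [3.141, -0.001, 3.139]
contact_force: [-0.9, 1.7, -1.0]
opening: 0.0099
grip_force: 15.0
```

Call:
move_arm(rows=[[0.6,0,0,0,1],[0.6,0,0,0,1],[0,0,0,0,1]])

```text
time: 16.4
tool_pos: [0.536, -0.2891, 0.1426]
tool_rot: [3.141, -0.001, 3.139]
contact_force: [-3.5, 1.1, -0.5]
opening: 0.01
grip_force: 15.0
```

Call:
move_arm(rows=[[0.6,0,0,0,1],[0,0,0,0,1]])

```text
time: 16.6
tool_pos: [0.5361, -0.2891, 0.1426]
tool_rot: [3.141, -0.002, 3.139]
contact_force: [-5.2, 1.4, -0.5]
opening: 0.01
grip_force: 15.0
```

Call:
move_arm(rows=[[0.7,0,0,0,1],[0.7,0,0,0,1],[0,0,0,0,1]])

```text
time: 16.9
tool_pos: [0.5368, -0.2891, 0.1426]
tool_rot: [3.141, -0.004, 3.139]
contact_force: [-7.2, 1.2, 2.4]
opening: 0.0101
grip_force: 15.0
```

Call:
move_arm(rows=[[-1.5,0,0,0,1],[-1,0,0,0,1],[-1,0,0,0,1],[0,0,0,0,1]])

```text
time: 17.3
tool_pos: [0.5353, -0.2891, 0.1429]
tool_rot: [-3.141, 0.001, 3.139]
contact_force: [1.3, 0.9, -1.9]
opening: 0.01
grip_force: 15.0
```

Call:
move_arm(rows=[[-0.7,0,0,0,1],[-0.7,0,0,0,1],[0,0,0,0,1]])

```text
time: 17.6
tool_pos: [0.5348, -0.2892, 0.1431]
tool_rot: [-3.141, 0.003, 3.139]
contact_force: [5.8, 2.0, -3.8]
opening: 0.0103
grip_force: 15.0
```

The backward pull is resisted, so the catch is holding. Re-centre and release.

Call:
move_arm(rows=[[1,0,0,0,1],[0.8,0,-0.5,0,1],[0,0,0,0,1],[0,0,0,0,0.7],[0,0,0,0,0.5],[0,0,0,0,0.4],[0,0,0,0,0.4],[0,0,15,0,0.4],[0,0,30,0,0.4],[0,0,40,0,0.4],[-30,0,30,0,0.4]])

```text
time: 18.7
tool_pos: [0.5072, -0.2893, 0.2591]
tool_rot: [-3.14, 0.003, 3.14]
contact_force: [-0.2, -0.7, -0.2]
opening: 0.0277
grip_force: 0.0
```

Call:
move_arm(rows=[[-40,40,20,0,0.4],[-40,50,0,0,0.4],[-20,50,0,0,0.4],[0,50,0,0,0.4],[0,50,0,0,0.4],[0,0,0,0,0.4],[0,0,0,0,0.4]])

```text
time: 19.4
tool_pos: [0.4223, -0.0695, 0.2744]
tool_rot: [-3.141, 0.001, -3.141]
contact_force: [-0.3, -0.7, -0.2]
opening: 0.0277
grip_force: 0.0
```

```bash
python3 -c "
from h import *
im=save('scene','pics/s5.png')[:,:,::-1];t=save('top','pics/t5.png')[:,:,::-1]
c=np.zeros((480,800,3),np.uint8)
c[:480,:400]=cv2.resize(im[150:222,320:380],(400,480),interpolation=3)
c[:480,400:]=cv2.resize(t[172:232,330:380],(400,480),interpolation=3)
cv2.imwrite('pics/s5c.png',c)
print(monitor.observe()['contact_force'])
for z in(.048,): print((px('top',(.5286,-.2906,.175))-[330,172])*8+[400,0],(px('top',(.5286,-.2906,.125))-[330,172])*8+[400,0])"
```

```text
[-0.09994691 -0.83588196 -0.43282808]
[646.4 207.2] [624.8 224. ]
```

View pics/s5c.png

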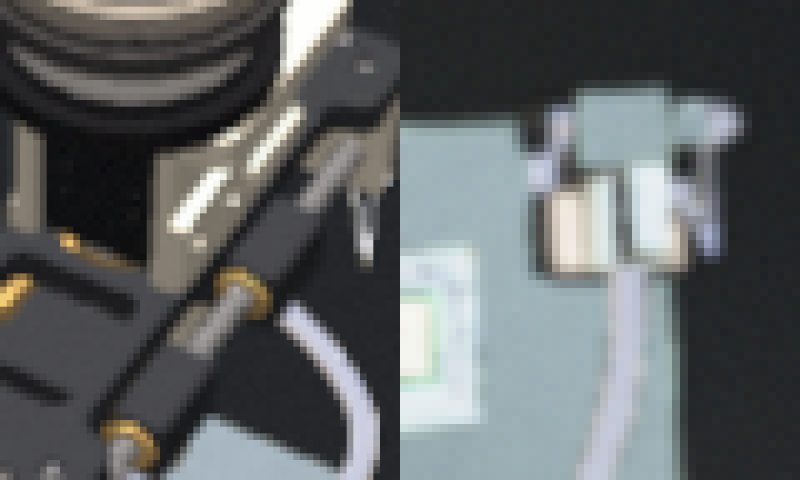

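The top view shows the lamp hanging straight against the clamp head, with the catch lever straight and its hook, at (705,240), behind the tooth, at (690,195). I'm handing it in.

```bash
python3 -c "
from h import *
print(workorder.hand_in())"
```

```text
the job is handed in; nothing more can be done
None
```

The lamp is home against the clamp head with the catch holding it (it resisted a gentle pull back), it has been let go, and the job is handed in; the hand-in gave no verdict.

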